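# Kit the sensor board from its crowded dock

### The job

First move the blue battery pack and the black bumper switch onto the orange mat, leaving the green sensor board between them in its place, then set the board flat in the white kit tray, centred on and along the green outline (either way round). Then lay the brass standoff bundle on the board, centred on the white-edged square on its bare end, and put the battery pack back on its blue pad and the bumper switch on its yellow pad, upright, centred and lying along the pads.

Things in the scene. Friction and masses are not known exactly. Their poses are not given: they have to be found in the camera images.
- battery_c (a point): Blue plastic battery pack shell, a box 30 (x) x 58 (y, long axis) x 32 (z, upright) mm, 0.12 kg, with two black stripes on its top; it starts on the blue pad. This point is its centre, 16 mm above its underside. On its pad, grip it by its ends (58 mm, along its y): the board lies about 10 mm from its long side.
- bumper_c (a point): Black bumper switch, 28 (x) x 50 (y, long axis) x 36 (z, upright) mm, 0.09 kg: a block 24 mm high with a round rubber bar along its top, flat ends; it starts on the yellow pad. This point lies on its middle axis, 18 mm above its underside. On its pad, grip it by its ends (50 mm, along its y): the board lies about 11 mm from its long side.
- board_c (a point): Green circuit board on a black base, a slab 50 (x) x 90 (y, long) x 18 (z) mm, 0.11 kg; starts flat on a grey plate, 4 mm above the table. Two domed eyes (18 mm across, 15 mm above the green top) stand at y = +32, x = +-12 mm. White-edged square on the bare end: centre x = 0, y = -19 mm. This point: the slab's centre, 9 mm above its underside. Grip across the 50 mm width.
- bundle_c (a point): Brass hex standoffs clipped together by a red clip into a bundle 20 (x) x 40 (y, long axis) x 20 (z, up) mm, 0.07 kg; it starts lying on the table. This point is its centre, 10 mm above its underside. Grip it across its 20 mm width (along its x).
- battery_home: Blue rectangular pad, 40 (x) x 70 (y) x 2 mm, fixed on the grey dock plate beside the board: the battery pack's own place. Origin: centre of its underside, 4 mm above the table; its top is 2 mm higher. The battery pack's long axis goes along the pad's y (either way round).
- bumper_home: Yellow rectangular pad, 40 (x) x 70 (y) x 2 mm, fixed on the grey dock plate on the other side of the board: the bumper switch's own place. Origin: centre of its underside, 4 mm above the table; its top is 2 mm higher. The switch's long axis goes along the pad's y (either way round).
- mat: Orange rubber mat fixed on the table, 160 (x) x 140 (y) x 3 mm: the side area, with room for both things side by side along its x. Origin: centre of its underside, at table height.
- tray: White open kit tray fixed on the table, 170 (x) x 190 (y) mm outside, walls 4 mm thick and 16 mm high, floor 4 mm thick. Origin: centre of its underside, at table height. A green outline 60 (x) x 100 (y) mm on the floor, centred on the origin, marks the board's place; the board's long axis goes along the tray's y.

How it is judged:
By the outcome, as a careful person would: the job done as asked, in the order asked, and still so for the second after the job is handed in, with the robot touching nothing.
It also fails if it takes over 141 s, if anything falls off the work surface, if the arm or the gripper's body presses on something with over 40 N, if the wrist force passes 120 N, or if a joint passes its speed limit or range.

### The arm

A 6-joint arm with a two-finger parallel gripper is mounted at the origin on the work surface. World frame = base frame: x ahead of the robot, y to its left, z up, the work surface at z = 0. Lengths are in mm, angles in rad, forces in N, time in s.
With the tool pointing down it reaches from about 400 to 925 mm from the base axis. Payload 12.5 kg.
Tool frame: the origin (TCP) lies at the centre of the arm's flange, where the gripper is bolted on; the fingertips stand 190 mm ahead of it and the grasp point (between the pads) lies 171 mm ahead of it; z points along the fingers, y is the line along which they close (so a half turn about z gives the same grasp; the last joint's range is limited). The gripper opens to 95 mm and grips with 3 to 60 N. Pads are 20 mm wide; open, the fingers measure 119 mm over their backs; the gripper's body (75 mm by 180 mm) begins 59 mm behind the grasp point.
Start: joints at [-1.43, 0.491, 1.559, -0, 1.092, -0.106], TCP at [152.709, -606.057, 404.761] pointing down, gripper open.
Joint ranges: [-3.1, 3.1], [-0.84, 2.19], [0.05, 2.79], [-1.13, 4.28], [0.06, 2.93], [-2.69, 2.69]. Speed limits (rad/s): [2.22, 2.22, 2.79, 3.14, 3.14, 3.14].

### API

Orientations are given as [roll, pitch, yaw] about the fixed x, y, z axes, in that order (R = Rz(yaw) Ry(pitch) Rx(roll)).
In Python, from cell import env, read_camera, search_frame, cut_out gives the robot as it stands. The module is installed in compiled form; this text tells all that it offers.
- The arm moves only by the tool move_arm, never from a script. Its argument "commands" is a list of rows, each a list of 3 entries, a list of its own where there are three numbers: the shift along the world's x, y, z normalised to -1 to 1, where 1 is 0.03 m, then the turn about the world's z normalised to -1 to 1, where 1 is 0.08 rad, then the opening, from -1 (shut) to 1 (fully open), so that 0 is half open. A call has 1 to 20 rows; each row shifts and turns the commanded pose from where the row before left it; what a row does not reach is not made up. A row lasts 1/12 s, in which the tool goes at most 41.7 mm and 7.16 degrees, less where a joint would pass 70% of its speed; a pose out of reach is approached as far as the arm can. A call with a number of a shift or a turn outside -1 to 1 is refused whole. A call with a gripper value outside its range is refused whole. The fingers move at their own pace and stop on an object; the grip force is fixed at half the most. Time passes only in rows, so rows that do not move let the fingers close. It gives the time, the measured TCP pose, the force, the opening and the grip force at its end, in the units of the state.
- env.state(): the state, without advancing time (a new reading comes with each control period).
- read_camera(name): name is "side" or "top"; returns a dict with "image" (420x560x3 uint8, red, green, blue), "fx", "fy", "cx", "cy" (pixels), "rvec" (rotation vector, rad) and "tvec" (3), from world to camera coordinates, as OpenCV has them. Camera axes: x right, y down, z forward; pixel columns grow to the right and rows downward; lengths in mm; the calibration is good to about 2 mm. A picture is of the moment at which its call begins. There is no depth.
- env.job_done(): hands the job in; it is judged then, once.
Trained networks look in a picture, given as the dict that the camera call returned (one of the last four; its "shot" number tells which), for a name from the list of things; names that differ only in an ending like _2 or _b are one class to them, and where a whole thing is asked for, a point or a joint stands for the part that bears it (a point fixed in the world has none). Each returns a list of dicts, best first, with "confidence" (0 to 1); they miss things now and then, are a little off and sometimes report something else, mostly with a low value. They report only what shows in the picture. A call takes as long as a camera call.
- search_frame(thing, picture): "at" ([column, row] in pixels, amid what is visible of it).
- cut_out(thing, picture): "region" (420x560 bool, what is visible of it) and "at" ([column, row] in pixels, amid what is visible of it).
The state is a dict: "t": time; "joints": joint angles; "qvel": joint speeds; "tau": joint torques, N m; "eef_pos": TCP position; "tcp_rot": TCP orientation; "ft_force": force on the tool from outside, world axes, zero at the start; "moment": the same for the moment, N m; "opening": opening from 0.0 (shut) to 1.0 (fully open); "grip_force": force on a finger pad.
Only numpy, scipy, OpenCV 4.12 (cv2) and the standard library are available. Lean on these libraries where they do the work, as an engineer would, in place of code of your own. Each camera call takes 0.05 s, during which the arm holds its last target. There are 200 camera calls.

## Working session

There is one attempt and no reset: what is moved stays moved. The work goes in short steps, Python scripts to look and compute and a tool call to move; the robot and the scene stay as the last step left them, time stands still between calls to the robot, and variables do not carry over. Pictures are saved under pics/ and viewed, at most 14 in all, crops included, and the job is handed in when it is done.

Besides the shell and the picture viewer there is one more tool, called after "Emit:" in YAML: its name, and indented under it one key for each argument. move_arm: Moves the arm, as the interface text tells. Its arguments: {"type":"object","properties":{"commands":{"type":"array","items":{"type":"array"}}},"required":["commands"]}

```bash
mkdir -p pics
cat > h.py <<'E'
from cell import env, read_camera, search_frame, cut_out
import numpy as np, cv2
def ray(c,px,z):
    R=cv2.Rodrigues(np.array(c["rvec"],float))[0]; t=np.array(c["tvec"],float).ravel()
    K=np.array([[c["fx"],0,c["cx"]],[0,c["fy"],c["cy"]],[0,0,1]])
    o=-R.T@t; d=(R.T@np.linalg.inv(K)@np.c_[np.reshape(px,(-1,2)),np.ones(len(np.reshape(px,(-1,2))))].T).T
    return o+d*((z-o[2])/d[:,2])[:,None]
def rect(c,reg,z):
    cs=max(cv2.findContours(reg.astype(np.uint8),cv2.RETR_EXTERNAL,cv2.CHAIN_APPROX_NONE)[0],key=cv2.contourArea)
    p=ray(c,cs.reshape(-1,2).astype(float),z)[:,:2].astype(np.float32)
    (x,y),(w,h),a=cv2.minAreaRect(p)
    if w>h: w,h,a=h,w,a+90   # h long; a = dir of short side
    a=(a+90)%180-90
    return np.round([x,y,w,h,a],1)
E
python3 - <<'E'
from h import *
for n in ("top","side"):
    c=read_camera(n); cv2.imwrite(f"pics/{n}0.png",c["image"][:,:,::-1])
    R=cv2.Rodrigues(np.array(c["rvec"],float))[0]; print(n,c["fx"],-R.T@np.ravel(c["tvec"]))
    for th,z in dict(battery_c=38,bumper_c=42,board_c=22,bundle_c=20,battery_home=6,bumper_home=6,mat=3,tray=16).items():
        r=cut_out(th,c)
        for q in r[:2]: print(th,round(q["confidence"],2),q["at"],q["region"].sum(),rect(c,q["region"],z) if q["region"].sum()>9 else 0)
print(env.state())
E
```

```text
top 436.8217263880602 [ 467.07572378   -9.65408061 1161.90706451]
battery_c 0.82 [159.3, 212.2] 298 [554.5 283.9  31.   64.8  -1.7]
bumper_c 0.71 [155.4, 250.2] 229 [456.1 293.9  27.9  53.7  -1.7]
board_c 0.81 [158.6, 233.1] 668 [504.9 288.4  49.4  91.6  -1.7]
bumper_home 0.61 [166.2, 251.7] 201 [455.4 294.7  42.3  71.1  -4.1]
bumper_home 0.52 [381.7, 233.9] 3219 [ 489.1 -295.1  141.8  161.7   76. ]
mat 0.73 [382.2, 230.3] 3184 [ 488.6 -296.3  143.5  160.9   75.8]
tray 0.62 [277.3, 195.0] 4591 [591.1 -14.9 171.  191.1   9.1]
side 532.078443381625 [293.58343236 756.06910214 994.03676832]
battery_c 0.84 [230.2, 316.5] 474 [552.3 291.6  33.7  67.4  -0.9]
bumper_c 0.75 [273.2, 334.4] 404 [451.7 304.2  29.5  60.6  -4. ]
bumper_c 0.17 [276.6, 350.9] 164 [452.  336.7  19.1  38.5 -83.8]
board_c 0.87 [254.4, 329.3] 1224 [504.8 289.8  55.9  99.9  -4.5]
bundle_c 0.75 [315.3, 246.6] 201 [436.2  51.   31.4  46.  -45.9]
battery_home 0.75 [233.7, 332.5] 174 [544.7 294.5  35.5  78.1 -33.6]
bumper_home 0.67 [281.5, 350.0] 212 [454.5 293.9  40.8  71.4  -5.9]
mat 0.63 [331.4, 142.7] 2137 [ 488.7 -300.1  143.7  163.9   76.2]
tray 0.57 [261.3, 215.5] 4604 [591.2 -12.6 173.  202.7   9.3]
{'t': 0.9, 'joints': array([-1.42957373e+00,  4.90895178e-01,  1.55888957e+00,  9.05006698e-06,
        1.09171404e+00, -1.05622920e-01]), 'qvel': array([-0.00023378,  0.00115668,  0.0007965 , -0.00061533,  0.001027  ,
        0.00066009]), 'tau': array([ 4.08110936e-04, -6.12468410e+01, -2.58439797e+01,  6.93226140e-02,
        4.43581527e-02, -7.16096196e-06]), 'eef_pos': array([ 152.72537865, -606.05385578,  404.76753588]), 'tcp_rot': array([3.14149846e+00, 1.90914152e-06, 2.46841342e-01]), 'ft_force': array([-0.33994572, -0.06297623,  0.65408168]), 'moment': array([ 0.00402413, -0.00082738, -0.02280641]), 'grip_force': 0.0, 'opening': 0.9995619672991942}
```

View pics/top0.png

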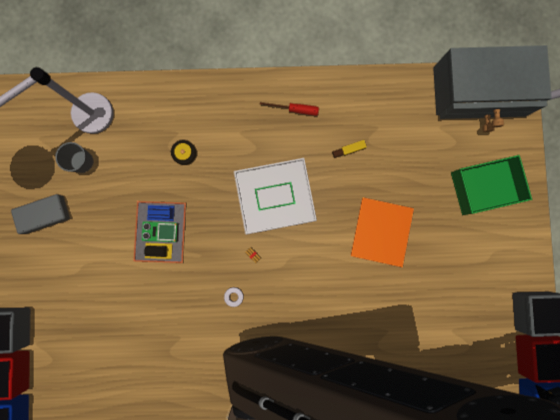

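View pics/side0.png

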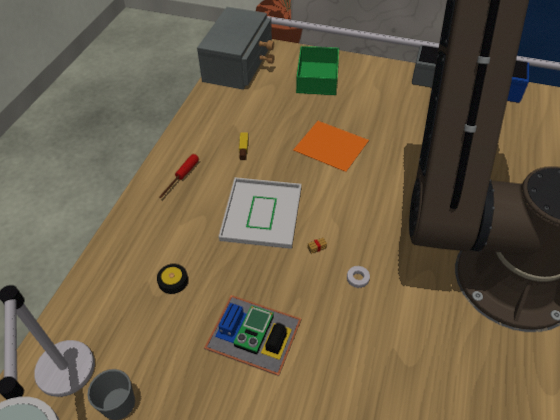

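The top view shows the dock at about (160,232): battery at (160,212), board at (158,233), switch at (156,251). The tray is at (275,195), the mat at (382,231) and the bundle at (253,255). The side view agrees. Next I'll rectify the dock and bundle areas from both cameras to get their angles.

```bash
cat >> h.py <<'E'
def rectify(c,z,x0,y0,hx,hy,s):
    """metric view: up=+x, left=+y, centred x0,y0; half sizes hx,hy; s px/mm"""
    R=cv2.Rodrigues(np.array(c["rvec"],float))[0]; t=np.ravel(c["tvec"])
    K=np.array([[c["fx"],0,c["cx"]],[0,c["fy"],c["cy"]],[0,0,1]])
    H=K@np.c_[R[:,0],R[:,1],R[:,2]*z+t]
    M=np.array([[0,-1/s,x0+hx],[-1/s,0,y0+hy],[0,0,1]])
    return cv2.warpPerspective(c["image"],H@M,(int(2*hy*s),int(2*hx*s)),flags=cv2.INTER_CUBIC|cv2.WARP_INVERSE_MAP)
E
python3 - <<'E'
from h import *
ims=[]
for n in ("top","side"):
    c=read_camera(n)
    a=rectify(c,6,505,288,80,66,3); b=rectify(c,20,437,51,40,66,3)
    ims.append(np.vstack([a[:, :],b[:120]]))
    for q in cut_out("bundle_c",c): print(n,q["confidence"],q["at"],rect(c,q["region"],20),ray(c,q["at"],10))
cv2.imwrite("pics/r1.png",np.hstack(ims)[:600,:,::-1])
E
```

```text
side 0.66 [313.8, 242.9] [436.3  51.2  30.5  46.1 -41.7] [[446.20575116  40.3683112   10.        ]]
```

View pics/r1.png

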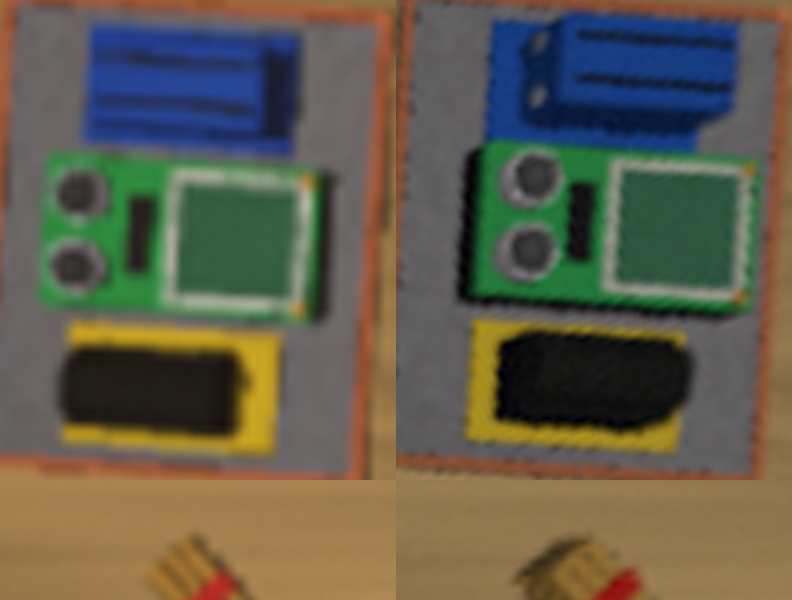

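Both rectified views agree on the dock: it is yawed about -3.5°, with the blue pad near (556,289) and the yellow pad near (456,295). The battery is near (554.5,287) and the switch near (455.5,296). I'll move above the battery.

Emit:
move_arm:
  commands:
    - [[0.95,0.95,0],-0.275,1]
    - [[0.95,0.95,0],-0.275,1]
    - [[0.95,0.95,0],-0.275,1]
    - [[0.95,0.95,0],-0.275,1]
    - [[0.95,0.95,0],-0.275,1]
    - [[0.95,0.95,0],-0.275,1]
    - [[0.95,0.95,0],-0.275,1]
    - [[0.95,0.95,0],-0.275,1]
    - [[0.95,0.95,0],-0.275,1]
    - [[0.95,0.95,0],-0.275,1]
    - [[0.95,0.95,0],-0.275,1]
    - [[0.95,0.95,0],-0.275,1]
    - [[0.95,0.95,0],-0.275,1]
    - [[0.95,0.95,0],-0.275,1]

```text
t: 2.27
eef_pos: [552.9, -205.3, 405.0]
tcp_rot: [3.141, -0.0, -0.062]
ft_force: [0.5, -0.7, 0.2]
opening: 1.0
grip_force: 0.0
```

Emit:
move_arm:
  commands:
    - [[0,0.97,0],0,1]
    - [[0,0.97,0],0,1]
    - [[0,0.97,0],0,1]
    - [[0,0.97,0],0,1]
    - [[0,0.97,0],0,1]
    - [[0,0.97,0],0,1]
    - [[0,0.97,0],0,1]
    - [[0,0.97,0],0,1]
    - [[0,0.97,0],0,1]
    - [[0,0.97,-0.3],0,1]
    - [[0,0.97,-0.5],0,1]
    - [[0,0.97,-0.5],0,1]
    - [[0,0.97,-0.5],0,1]
    - [[0,0.97,-0.5],0,1]
    - [[0,0.97,-0.5],0,1]
    - [[0,0.97,-0.5],0,1]
    - [[0,0.5,0],0,1]
    - [[0,0,0],0,1]
    - [[0,0,0],0,1]

```text
t: 3.85
eef_pos: [551.7, 273.8, 306.1]
tcp_rot: [3.141, -0.0, -0.06]
ft_force: [0.9, 0.3, -0.4]
opening: 1.001
grip_force: 0.0
```

Emit:
move_arm:
  commands:
    - [[0.09,0.44,-0.5],0,1]
    - [[0,0,-0.5],0,1]
    - [[0,0,-0.4],0,1]
    - [[0,0,0],0,1]
    - [[0,0,0],0,1]

```text
t: 4.27
eef_pos: [554.7, 285.7, 264.0]
tcp_rot: [3.141, 0.001, -0.062]
ft_force: [0.2, 0.6, 0.3]
opening: 0.999
grip_force: 0.0
```

Run:
```python
from h import *
c=read_camera("side"); d=read_camera("top")
cv2.imwrite("pics/a1.png",np.hstack([cv2.resize(c["image"][250:400,180:330],(400,400),interpolation=2),cv2.resize(d["image"][160:310,80:230],(400,400),interpolation=2)])[:,:,::-1])
for th,z in (("battery_c",38),("board_c",22),("bumper_c",42)):
    for q in cut_out(th,c)[:1]: print(th,rect(c,q["region"],z))
print(env.state()["eef_pos"])
```

```text
battery_c [547.9 291.5  29.8  69.   -1.9]
board_c [504.2 290.9  54.5  97.3  -3.7]
bumper_c [452.2 304.4  31.7  64.4  -1.2]
[554.55147462 286.52529561 264.61950162]
```

View pics/a1.png

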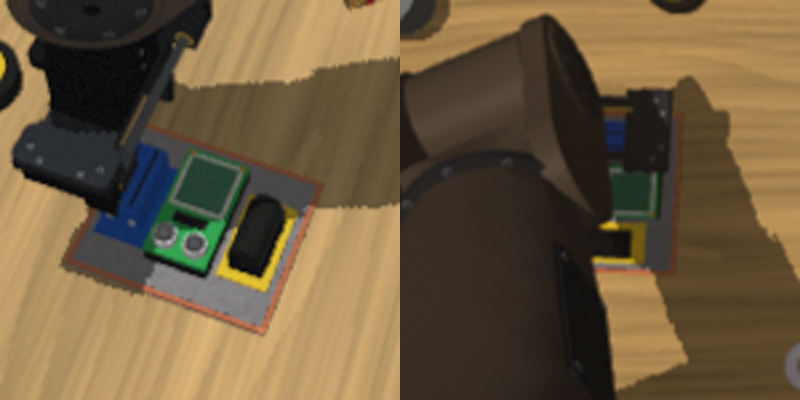

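The gripper is above the battery, with its fingers off both ends (side crop around (110,190)), clear of the board. I'll go down and grip.

Emit:
move_arm:
  commands:
    - [[0,0,-0.5],0,1]
    - [[0,0,-0.5],0,1]
    - [[0,0,-0.5],0,1]
    - [[0,0,-0.4],0,1]
    - [[0,0,-0.2],0,1]
    - [[0,0,0],0,1]
    - [[0,0,0],0,1]
    - [[0,0,0],0,-0.5]
    - [[0,0,0],0,-1]
    - [[0,0,0],0,-1]
    - [[0,0,0],0,-1]
    - [[0,0,0],0,-1]
    - [[0,0,0],0,-1]
    - [[0,0,0],0,-1]
    - [[0,0,0],0,-1]

```text
t: 5.77
eef_pos: [554.4, 286.7, 200.9]
tcp_rot: [3.142, -0.0, -0.061]
ft_force: [-0.2, -0.3, 1.4]
opening: 0.611
grip_force: 30.0
```

Emit:
move_arm:
  commands:
    - [[0,0,0.4],0,-1]
    - [[0,0,0.8],0,-1]
    - [[0,0,1],0,-1]
    - [[0,0,1],0,-1]
    - [[0,-0.4,0.5],0,-1]
    - [[0,-0.8,0],0,-1]

```text
t: 6.27
eef_pos: [554.5, 252.1, 316.3]
tcp_rot: [-3.139, -0.006, -0.059]
ft_force: [0.2, -0.0, -0.7]
opening: 0.607
grip_force: 30.0
```

Emit:
move_arm:
  commands:
    - [[0,-0.97,0],-0.13,-1]
    - [[0,-0.97,0],-0.13,-1]
    - [[0,-0.97,0],-0.13,-1]
    - [[0,-0.97,0],-0.13,-1]
    - [[0,-0.97,0],-0.13,-1]
    - [[0,-0.97,0],-0.13,-1]
    - [[0,-0.97,0],-0.13,-1]
    - [[0,-0.97,0],-0.13,-1]
    - [[0,-0.97,0],-0.13,-1]
    - [[-0.1,-0.97,0],-0.13,-1]
    - [[-0.1,-0.97,0],-0.13,-1]
    - [[-0.1,-0.97,0],-0.13,-1]
    - [[-0.1,-0.97,0],-0.13,-1]
    - [[-0.1,-0.97,0],-0.13,-1]
    - [[-0.1,-0.97,0],-0.13,-1]
    - [[-0.1,-0.97,0],-0.13,-1]
    - [[-0.1,-0.97,0],-0.13,-1]
    - [[-0.1,-0.97,0],-0.13,-1]
    - [[-0.1,-0.6,0],0,-1]
    - [[0,0,0],0,-1]

```text
t: 7.93
eef_pos: [523.7, -294.1, 312.4]
tcp_rot: [3.141, -0.001, -0.251]
ft_force: [0.0, -0.5, -1.6]
opening: 0.606
grip_force: 30.0
```

Emit:
move_arm:
  commands:
    - [[0,-0.2,-0.8],0,-1]
    - [[0,0,-0.8],0,-1]
    - [[0,0,-0.7],0,-1]
    - [[0,0,0],0,-1]
    - [[0,0,0],0,-1]

```text
t: 8.35
eef_pos: [524.5, -296.5, 242.8]
tcp_rot: [-3.141, 0.002, -0.248]
ft_force: [0.5, 0.5, -0.4]
opening: 0.609
grip_force: 30.0
```

Run:
```python
from h import *
c=read_camera("side")
for th,z in (("battery_c",72),("mat",3)):
    for q in cut_out(th,c)[:1]: print(th,rect(c,q["region"],z))
for th,z in (("board_c",22),("bumper_c",42),("bumper_home",6),("battery_home",6)):
  for n in ("side","top"):
    c=read_camera(n)
    for q in cut_out(th,c)[:1]: print(n,th,q["confidence"],rect(c,q["region"],z))
    if th=="board_c":
        g=cv2.cvtColor(rectify(c,22,505,288,80,66,3),cv2.COLOR_RGB2HSV)
        m=cv2.inRange(g,(45,60,50),(85,255,255)); m=cv2.morphologyEx(m,cv2.MORPH_CLOSE,np.ones((35,35)))
        k=max(cv2.findContours(m,0,1)[0],key=cv2.contourArea); (u,v),s,a=cv2.minAreaRect(k); print(n,"green",585-v/3,354-u/3,s[0]/3,s[1]/3,a)
    for hs in (((20,150,90),(32,255,255)),((105,120,60),(125,255,255)) ):
        g=cv2.cvtColor(rectify(c,6,505,288,80,66,3),cv2.COLOR_RGB2HSV)
        m=cv2.morphologyEx(cv2.inRange(g,*hs),cv2.MORPH_OPEN,np.ones((9,9)));ks=cv2.findContours(m,0,1)[0]
        if ks and th=="board_c":
            (u,v),s,a=cv2.minAreaRect(np.vstack(ks)); print(n,"pad",585-v/3,354-u/3,s[0]/3,s[1]/3,a)
print(env.state()["eef_pos"])
```

```text
mat [ 489.1 -300.5  144.3  162.8   75.4]
side board_c 0.96 [504.5 290.7  53.8  95.3  -3.3]
side green 505.5136006673177 288.4181823730469 93.8179931640625 53.228597005208336 3.094058036804199
side pad 456.3384806315104 294.7440999348958 70.22190348307292 39.77836608886719 3.814074993133545
side pad 556.7120590209961 288.22632853190106 70.61222330729167 39.36070251464844 3.5763344764709473
top board_c 0.91 [506.2 288.5  46.8  90.8  -1.7]
top green 505.3755747477214 289.28851318359375 93.47930908203125 52.451741536458336 3.7429885864257812
top pad 455.6309611002604 296.6680552164714 69.83094278971355 39.85005187988281 3.8607327938079834
top pad 555.375478108724 290.1785481770833 69.92942301432292 39.336204528808594 3.554178476333618
side bumper_c 0.63 [451.6 304.2  31.1  63.5  -3.5]
top bumper_c 0.47 [456.1 295.   27.9  56.3  -1.7]
side bumper_home 0.78 [454.  293.1  39.7  71.4  -5.9]
top bumper_home 0.58 [455.5 294.8  39.3  68.6  -1.7]
side battery_home 0.88 [555.2 287.5  40.6  70.8  -3.6]
[ 524.40968045 -297.04679545  242.72704655]
```

Emit:
move_arm:
  commands:
    - [[0,0,-0.5],0,-1]
    - [[0,0,-0.5],0,-1]
    - [[0,0,-0.3],0,-1]
    - [[0,0,-0.17],0,-1]
    - [[0,0,0],0,-1]
    - [[0,0,0],0,-1]
    - [[0,0,0],0,0.6]
    - [[0,0,0],0,1]
    - [[0,0,0],0,1]
    - [[0,0,0],0,1]
    - [[0,0,0],0,1]

```text
t: 10.22
eef_pos: [524.4, -297.1, 198.8]
tcp_rot: [3.141, -0.0, -0.248]
ft_force: [0.3, -0.0, -0.1]
opening: 0.904
grip_force: 0.0
```

Emit:
move_arm:
  commands:
    - [[0,0,0.5],0,1]
    - [[0,0,1],0,1]
    - [[0,0,1],0,1]
    - [[0,0.5,0.9],0,1]
    - [[0,0.97,0],0.13,1]
    - [[0,0.97,0],0.13,1]
    - [[0,0.97,0],0.13,1]
    - [[0,0.97,0],0.13,1]
    - [[0,0.97,0],0.13,1]
    - [[0,0.97,0],0.13,1]
    - [[0,0.97,0],0.13,1]
    - [[0,0.97,0],0.13,1]
    - [[0,0.97,0],0.13,1]
    - [[0,0.97,0],0.13,1]
    - [[0,0.97,0],0.13,1]

```text
t: 11.47
eef_pos: [524.2, 39.5, 300.8]
tcp_rot: [3.142, -0.0, -0.134]
ft_force: [0.1, 0.3, -0.6]
opening: 1.001
grip_force: 0.0
```

Emit:
move_arm:
  commands:
    - [[-0.2,0.97,0],0.13,1]
    - [[-0.3,0.9,0],0.13,1]
    - [[-0.4,0.9,0],0.13,1]
    - [[-0.4,0.9,0],0.13,1]
    - [[-0.4,0.9,0],0.13,1]
    - [[-0.4,0.9,-0.5],0.13,1]
    - [[-0.2,0.9,-0.5],0.1,1]
    - [[0,0.5,-0.5],0,1]
    - [[0,0.25,0],0,1]
    - [[0,0,0],0,1]
    - [[0,0,0],0,1]
    - [[0,0,0],0,1]

```text
t: 12.47
eef_pos: [455.7, 250.9, 256.4]
tcp_rot: [-3.141, -0.001, -0.064]
ft_force: [-1.0, -0.2, -0.8]
opening: 0.999
grip_force: 0.0
```

Emit:
move_arm:
  commands:
    - [[0,0.7,0],0,1]
    - [[0,0.7,0],0,1]
    - [[0,0.1,0],0,1]
    - [[0,0,-0.5],0,1]
    - [[0,0,-0.5],0,1]
    - [[0,0,-0.5],0,1]
    - [[0,0,-0.3],0,1]
    - [[0,0,0],0,1]
    - [[0,0,0],0,1]
    - [[0,0,0],0,-0.5]
    - [[0,0,0],0,-1]
    - [[0,0,0],0,-1]
    - [[0,0,0],0,-1]
    - [[0,0,0],0,-1]
    - [[0,0,0],0,-1]
    - [[0,0,0],0,-1]
    - [[0,0,0],0,-1]

```text
t: 13.88
eef_pos: [455.4, 296.7, 201.7]
tcp_rot: [-3.142, -0.0, -0.064]
ft_force: [-0.7, 0.9, 1.0]
opening: 0.524
grip_force: 30.0
```

Emit:
move_arm:
  commands:
    - [[0,0,0.4],0,-1]
    - [[0,0,0.8],0,-1]
    - [[0,0,1],0,-1]
    - [[0,0,1],0,-1]
    - [[0.3,-0.4,0.3],0,-1]
    - [[0.5,-0.8,0],0,-1]
    - [[0.4,-0.9,0],-0.15,-1]
    - [[0,-0.97,0],-0.15,-1]
    - [[0,-0.97,0],-0.15,-1]
    - [[0,-0.97,0],-0.15,-1]
    - [[0,-0.97,0],-0.15,-1]
    - [[0,-0.97,0],-0.15,-1]
    - [[0,-0.97,0],-0.15,-1]
    - [[0,-0.97,0],-0.15,-1]
    - [[0,-0.97,0],-0.15,-1]
    - [[0,-0.97,0],-0.15,-1]

```text
t: 15.22
eef_pos: [491.1, -29.6, 306.6]
tcp_rot: [3.142, 0.0, -0.184]
ft_force: [0.7, 0.5, -2.0]
opening: 0.523
grip_force: 30.0
```

Emit:
move_arm:
  commands:
    - [[0,-0.97,0],-0.15,-1]
    - [[0,-0.97,0],-0.15,-1]
    - [[0,-0.97,0],-0.15,-1]
    - [[-0.4,-0.9,0],-0.15,-1]
    - [[-0.4,-0.9,0],-0.15,-1]
    - [[-0.3,-0.9,0],-0.1,-1]
    - [[-0.2,-0.9,0],0,-1]
    - [[0,-0.6,0],0,-1]
    - [[0,-0.2,0],0,-1]
    - [[0,0,-0.5],0,-1]
    - [[0,0,-0.5],0,-1]
    - [[0,0,-0.5],0,-1]
    - [[0,0,0],0,-1]
    - [[0,0,0],0,-1]

```text
t: 16.38
eef_pos: [452.5, -247.1, 261.3]
tcp_rot: [-3.141, 0.002, -0.251]
ft_force: [-0.1, -0.3, -1.0]
opening: 0.529
grip_force: 30.0
```

Emit:
move_arm:
  commands:
    - [[0,-0.7,0],0,-1]
    - [[0,-0.7,0],0,-1]
    - [[0,0,-0.5],0,-1]
    - [[0,0,-0.5],0,-1]
    - [[0,0,-0.5],0,-1]
    - [[0,0,-0.4],0,-1]
    - [[0,0,-0.18],0,-1]
    - [[0,0,0],0,-1]
    - [[0,0,0],0,-1]
    - [[0,0,0],0,0.5]
    - [[0,0,0],0,1]
    - [[0,0,0],0,1]
    - [[0,0,0],0,1]
    - [[0,0,0],0,1]
    - [[0,0,0.5],0,1]
    - [[0,0,1],0,1]
    - [[0,0,1],0,1]
    - [[0,0,1],0,1]

```text
t: 17.88
eef_pos: [452.3, -289.5, 305.4]
tcp_rot: [-3.141, 0.001, -0.252]
ft_force: [1.4, -0.5, 0.4]
opening: 0.998
grip_force: 0.0
```

Run:
```python
from h import *
c=read_camera("side"); d=read_camera("top")
cv2.imwrite("pics/a2.png",np.hstack([cv2.resize(c["image"][100:190,260:380],(400,300),interpolation=2),rectify(d,20,437,51,50,67,3)[:300,:400]])[:,:,::-1])
print(env.state()["eef_pos"])
for p in (c,d):
    for q in cut_out("bundle_c",p)[:1]: print(q["confidence"],rect(p,q["region"],20))
    g=cv2.cvtColor(rectify(p,20,437,51,50,50,3),cv2.COLOR_RGB2HSV)
    m=cv2.inRange(g,(0,130,100),(8,255,255))+cv2.inRange(g,(172,130,100),(180,255,255)); M=cv2.moments(m)
    print("red",487-M["m01"]/M["m00"]/3,101-M["m10"]/M["m00"]/3)
    o=cv2.cvtColor(rectify(p,4,591,-14,95,95,3),cv2.COLOR_RGB2HSV)
    m=cv2.inRange(o,(45,80,50),(85,255,255)); k=cv2.findContours(m,0,1)[0]
    (u,v),s,a=cv2.minAreaRect(np.vstack([x for x in k if len(x)>10])); print("outline",686-v/3,81-u/3,s[0]/3,s[1]/3,a)
```

```text
[ 452.8253658  -289.8551832   308.34943361]
0.74 [437.   51.1  32.5  47.3 -45.9]
red 437.18949494949493 46.55616161616161
outline 592.8366902669271 -17.00244140625 60.11549377441406 100.566650390625 80.86982727050781
red 437.68210323203084 47.692715870718764
outline 591.1189778645834 -13.741373697916671 59.01324971516927 99.31437174479167 80.77607727050781
```

View pics/a2.png

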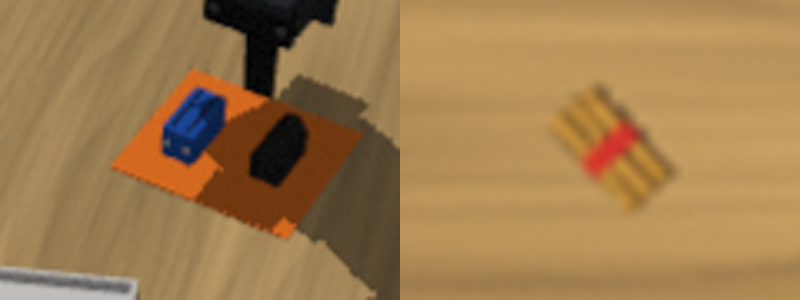

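Battery and switch both stand upright on the mat. The bundle is at about (437.6,47), with its long axis near 42°, and the tray outline is at about (592,-15.4), yaw 9.2°. Next is the board.

Emit:
move_arm:
  commands:
    - [[0,0.5,0],1,1]
    - [[0.1,0.95,0],1,1]
    - [[0.1,0.95,0],1,1]
    - [[0.1,0.95,0],1,1]
    - [[0.1,0.95,0],1,1]
    - [[0.1,0.95,0],1,1]
    - [[0.1,0.95,0],1,1]
    - [[0.1,0.95,0],1,1]
    - [[0.1,0.95,0],1,1]
    - [[0.1,0.95,0],1,1]
    - [[0.1,0.95,0],1,1]
    - [[0.1,0.95,0],1,1]
    - [[0.1,0.95,0],1,1]

```text
t: 19.17
eef_pos: [488.2, 68.9, 302.8]
tcp_rot: [-3.14, 0.002, 0.792]
ft_force: [0.5, -0.1, 0.5]
opening: 0.997
grip_force: 0.0
```

Emit:
move_arm:
  commands:
    - [[0.1,0.95,0],1,1]
    - [[0.1,0.95,0],1,1]
    - [[0.1,0.95,0],1,1]
    - [[0.1,0.95,0],1,1]
    - [[0.1,0.95,0],1,1]
    - [[0.05,0.85,0],1,1]
    - [[0,0.5,0],1,1]
    - [[0,0.5,0],1,1]
    - [[0,0,-0.5],1,1]
    - [[0,0,-0.5],0,1]
    - [[0,0,0],0,1]
    - [[0,0,0],0,1]

```text
t: 20.17
eef_pos: [504.7, 265.4, 272.7]
tcp_rot: [-3.139, 0.001, 1.508]
ft_force: [0.5, 0.5, -0.1]
opening: 1.0
grip_force: 0.0
```

Emit:
move_arm:
  commands:
    - [[0.03,0.4,0],0,1]
    - [[0,0.38,0],0,1]
    - [[0,0,-0.5],0,1]
    - [[0,0,-0.5],0,1]
    - [[0,0,-0.5],0,1]
    - [[0,0,-0.5],0,1]
    - [[0,0,-0.3],0,1]
    - [[0,0,-0.18],0,1]
    - [[0,0,0],0,1]
    - [[0,0,0],0,1]
    - [[0,0,0],0,-0.5]
    - [[0,0,0],0,-1]
    - [[0,0,0],0,-1]
    - [[0,0,0],0,-1]
    - [[0,0,0],0,-1]
    - [[0,0,0],0,-1]
    - [[0,0,0],0,-1]
    - [[0,0,0],0,-1]

```text
t: 21.67
eef_pos: [505.8, 288.8, 199.9]
tcp_rot: [3.141, -0.0, 1.508]
ft_force: [0.5, -0.6, 0.8]
opening: 0.523
grip_force: 30.0
```

Emit:
move_arm:
  commands:
    - [[0,0,0.4],0,-1]
    - [[0,0,0.8],0,-1]
    - [[0,0,1],0,-1]
    - [[0.3,-0.5,0.8],0,-1]
    - [[0.3,-0.9,0],0.28,-1]
    - [[0.3,-0.9,0],0.28,-1]
    - [[0.3,-0.9,0],0.28,-1]
    - [[0.3,-0.9,0],0.28,-1]
    - [[0.3,-0.9,0],0.28,-1]
    - [[0.3,-0.9,0],0.28,-1]
    - [[0.3,-0.9,0],0.28,-1]
    - [[0.3,-0.9,0],0.28,-1]
    - [[0.17,-0.9,0],0.28,-1]
    - [[0,-0.9,0],0.28,-1]
    - [[0,-0.6,0],0,-1]
    - [[0,0,0],0,-1]
    - [[0,0,0],0,-1]
    - [[0,0,0],0,-1]

```text
t: 23.17
eef_pos: [591.8, -13.6, 290.3]
tcp_rot: [3.141, -0.0, 1.732]
ft_force: [-0.4, 0.3, -1.1]
opening: 0.521
grip_force: 30.0
```

Emit:
move_arm:
  commands:
    - [[0,-0.06,-0.7],0,-1]
    - [[0,0,-0.7],0,-1]
    - [[0,0,-0.6],0,-1]
    - [[0,0,-0.5],0,-1]
    - [[0,0,-0.3],0,-1]
    - [[0,0,-0.1],0,-1]
    - [[0,0,-0.1],0,-1]
    - [[0,0,0],0,-1]
    - [[0,0,0],0,-1]

```text
t: 23.92
eef_pos: [592.1, -15.7, 200.6]
tcp_rot: [3.14, 0.0, 1.733]
ft_force: [0.1, -0.5, -0.8]
opening: 0.521
grip_force: 30.0
```

Emit:
move_arm:
  commands:
    - [[0,0,-0.02],0,0.5]
    - [[0,0,0],0,0.8]
    - [[0,0,0],0,0.8]
    - [[0,0,0],0,0.8]
    - [[0,0,0.5],0,0.8]
    - [[0,0,1],0,0.8]
    - [[0,0,1],0,0.8]
    - [[-0.3,0.1,0.5],-1,0.8]
    - [[-0.6,0.25,0],-1,0.8]
    - [[-0.6,0.25,0],-1,0.8]
    - [[-0.6,0.25,0],-1,0.8]
    - [[-0.6,0.25,0],-1,0.8]
    - [[-0.6,0.25,0],-1,0.8]
    - [[-0.6,0.25,0],-1,0.8]
    - [[-0.6,0.25,0],-1,0.8]
    - [[-0.6,0.25,0],-1,0.8]
    - [[-0.1,0,0],-1,0.8]
    - [[0,0,0],-1,0.8]
    - [[0,0,0],-1,0.8]
    - [[0,0,0],-0.4,0.8]

```text
t: 25.58
eef_pos: [435.8, 47.1, 289.5]
tcp_rot: [3.141, -0.0, 0.736]
ft_force: [-0.2, 0.3, 0.1]
opening: 0.904
grip_force: 0.0
```

Run:
```python
from h import *
c=read_camera("side"); d=read_camera("top")
cv2.imwrite("pics/a3.png",np.hstack([rectify(c,4,592,-15,66,66,3),rectify(d,4,592,-15,66,66,3)])[:,:,::-1])
print(env.state()["eef_pos"])
for p in (c,d):
    for q in cut_out("bundle_c",p)[:1]: print(q["confidence"],rect(p,q["region"],20))
    g=cv2.cvtColor(rectify(p,22,592,-15,66,66,3),cv2.COLOR_RGB2HSV)
    m=cv2.morphologyEx(cv2.inRange(g,(45,60,50),(85,255,255)),cv2.MORPH_OPEN,np.ones((11,11)))
    m=cv2.morphologyEx(m,cv2.MORPH_CLOSE,np.ones((35,35)))
    k=max(cv2.findContours(m,0,1)[0],key=cv2.contourArea); (u,v),s,a=cv2.minAreaRect(k); print("green",658-v/3,51-u/3,s[0]/3,s[1]/3,a)
```

```text
[435.8918901   47.05085296 289.4600712 ]
0.62 [436.7  51.6  30.6  44.8 -42.2]
green 587.2073618570963 -3.135258992513023 59.972076416015625 109.00836181640625 81.38435363769531
0.4 [ 487.8 -292.1  138.3  158.9   76.1]
green 589.3231811523438 -13.726710001627609 59.29753621419271 98.7972412109375 80.98394775390625
```

View pics/a3.png

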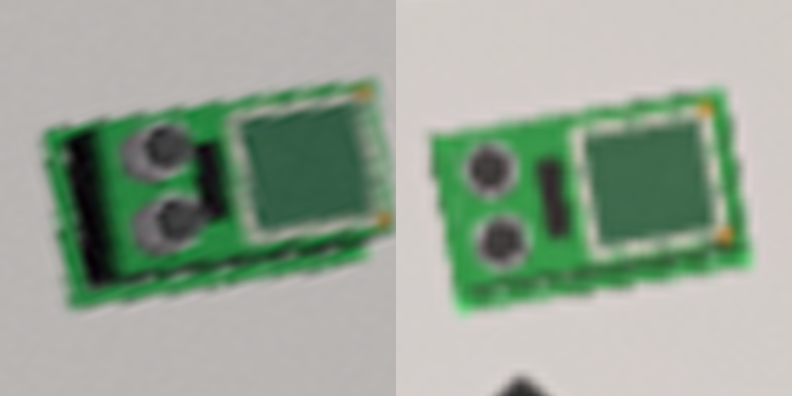

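The board sits flat in the outline. I'll measure its square and outer edges to check centring.

Run:
```python
from h import *
a=.1605; ax=np.array([np.cos(a),np.sin(a)]); ay=np.array([-np.sin(a),np.cos(a)])
for n,oc in (("side",(592.8,-17.0)),("top",(591.1,-13.74))):
    p=read_camera(n)
    im=rectify(p,22,592,-15,66,66,4); g=cv2.cvtColor(im,cv2.COLOR_RGB2HSV)
    loc=ray(p,search_frame("board_c",p)[0]["at"],22); print(n,"board at",loc)
    seed=np.array(oc)-19*ay; u=int((51-seed[1])*4); v=int((658-seed[0])*4); print("seed hsv",g[v,u])
    m=cv2.inRange(g.astype(int),tuple(float(x) for x in g[v,u].astype(int)-[12,45,30]),tuple(float(x) for x in g[v,u].astype(int)+[12,38,30]))
    m=cv2.morphologyEx(m,cv2.MORPH_OPEN,np.ones((15,15)))
    nl,lab=cv2.connectedComponents(m); k=cv2.findContours((lab==lab[v,u]).astype(np.uint8),0,1)[0][0]
    (uu,vv),s,an=cv2.minAreaRect(k); sq=np.array([658-vv/4,51-uu/4]); print("sq",sq,np.array(s)/4,an)
    d=sq+19*ay-oc; print("board offset in tray axes",d@ax,d@ay)
```

```text
side board at [[596.12889658 -12.77523676  22.        ]]
seed hsv [ 73 112  93]
sq [596.93826294 -36.67176819] [35.99728394 38.04932785] 81.46923065185547
board offset in tray axes 0.9412952289435463 -1.0802800555464798
top board at [[583.69710088 -14.43683814  22.        ]]
seed hsv [ 68 103 106]
sq [595.14157104 -32.94734192] [35.40962219 37.52274704] 80.90972137451172
board offset in tray axes 0.9200668651523194 -0.6063703184978342
```

Emit:
move_arm:
  commands:
    - [[0.06,0,-0.7],0,0.8]
    - [[0,0,-0.7],0,0.4]
    - [[0,0,-0.7],0,0.4]
    - [[0,0,-0.5],0,0.4]
    - [[0,0,-0.3],0,0.4]
    - [[0,0,-0.2],0,0.4]
    - [[0,0,-0.05],0,0.4]
    - [[0,0,0],0,0.4]
    - [[0,0,0],0,-0.4]
    - [[0,0,0],0,-1]
    - [[0,0,0],0,-1]
    - [[0,0,0],0,-1]
    - [[0,0,0],0,-1]
    - [[0,0,0],0,-1]
    - [[0,0,0],0,-1]
    - [[0,0,0],0,-1]
    - [[0,0,0],0,-1]

```text
t: 27.4
eef_pos: [437.7, 47.0, 194.8]
tcp_rot: [3.141, -0.0, 0.74]
ft_force: [0.2, 0.8, 1.6]
opening: 0.21
grip_force: 30.0
```

Emit:
move_arm:
  commands:
    - [[0,0,0.4],0,-1]
    - [[0,0,0.8],0,-1]
    - [[0,0,1],0,-1]
    - [[0.2,-0.1,0.8],0.4,-1]
    - [[0.6,-0.3,0],1,-1]
    - [[0.6,-0.3,0],1,-1]
    - [[0.6,-0.3,0],1,-1]
    - [[0.6,-0.3,0],1,-1]
    - [[0.6,-0.3,0],1,-1]
    - [[0.6,-0.3,0],1,-1]
    - [[0.6,-0.3,0],1,-1]
    - [[0.6,-0.3,0],1,-1]
    - [[0.27,-0.22,0],1,-1]
    - [[0,0,0],1,-1]
    - [[0,0,0],1,-1]
    - [[0,0,0],1,-1]
    - [[0,0,0],0,-1]
    - [[0,0,0],0,-1]

```text
t: 28.9
eef_pos: [595.7, -34.5, 284.5]
tcp_rot: [-3.141, -0.0, 1.73]
ft_force: [0.0, 0.5, -1.2]
opening: 0.208
grip_force: 30.0
```

Run:
```python
from h import *
s=env.state(); print(s["eef_pos"],s["tcp_rot"])
c=read_camera("side"); cv2.imwrite("pics/a4.png",cv2.resize(c["image"][150:270,190:340],(750,600),interpolation=2)[:,:,::-1])
```

```text
[595.72021981 -34.53124546 284.51885521] [-3.14116612e+00 -1.78854176e-04  1.72993987e+00]
```

View pics/a4.png

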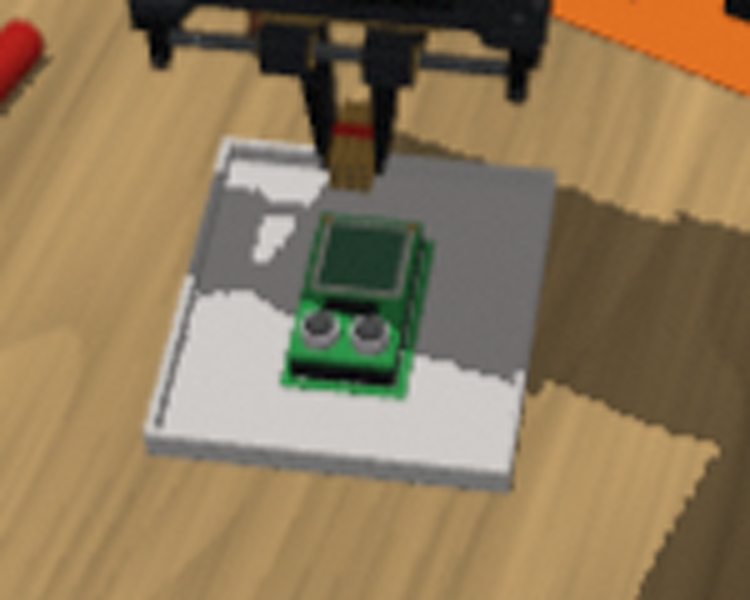

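The bundle (350,150) is held level above the tray, in line with the board's square (365,255). I'll lower it.

Emit:
move_arm:
  commands:
    - [[0,0,-0.6],0,-1]
    - [[0,0,-0.6],0,-1]
    - [[0,0,-0.5],0,-1]
    - [[0,0,-0.3],0,-1]
    - [[0,0,-0.15],0,-1]
    - [[0,0,-0.08],0,-1]
    - [[0,0,0],0,-1]
    - [[0,0,0],0,-1]
    - [[0,0,0],0,-1]

```text
t: 29.7
eef_pos: [596.0, -34.6, 218.6]
tcp_rot: [3.14, 0.0, 1.732]
ft_force: [-0.1, 0.6, 0.0]
opening: 0.208
grip_force: 30.0
```

Emit:
move_arm:
  commands:
    - [[0,0,-0.04],0,-1]
    - [[0,0,0],0,-1]
    - [[0,0,0],0,-0.4]
    - [[0,0,0],0,-0.2]
    - [[0,0,0],0,-0.1]
    - [[0,0,0],0,-0.1]
    - [[0,0,0],0,-0.1]
    - [[0,0,0.3],0,-0.1]
    - [[0,0,0.8],0,-0.1]
    - [[0,0,1],0,-0.1]
    - [[0,0,1],0,1]
    - [[-0.1,-0.6,0],-1,1]
    - [[-0.25,-0.8,0],-1,1]
    - [[-0.25,-0.8,0],-1,1]
    - [[-0.25,-0.8,0],-1,1]
    - [[-0.25,-0.8,0],-1,1]
    - [[-0.25,-0.8,0],-1,1]
    - [[-0.25,-0.8,0],-1,1]
    - [[-0.25,-0.8,0],-1,1]
    - [[-0.25,-0.8,0],-1,1]

```text
t: 31.37
eef_pos: [532.2, -245.6, 310.4]
tcp_rot: [3.141, 0.0, 1.008]
ft_force: [0.0, 0.2, 0.4]
opening: 0.999
grip_force: 0.0
```

Emit:
move_arm:
  commands:
    - [[-0.2,-0.8,0],-1,1]
    - [[0,-0.6,0],-1,1]
    - [[0,0,0],-1,1]
    - [[0,0,0],-1,1]
    - [[0,0,0],-1,1]
    - [[0,0,0],-1,1]
    - [[0,0,0],-1,1]
    - [[0,0,0],-1,1]
    - [[0,0,0],-1,1]
    - [[0,0,0],-1,1]
    - [[0,0,0],-1,1]
    - [[0,0,0],-1,1]
    - [[0,0,0],-1,1]
    - [[0,0,0],-1,1]
    - [[0,0,0],-1,1]
    - [[0,0,0],-0.7,1]
    - [[0,0,0],0,1]

```text
t: 32.78
eef_pos: [526.7, -286.6, 310.3]
tcp_rot: [3.141, -0.0, -0.246]
ft_force: [1.4, -0.6, 0.5]
opening: 0.996
grip_force: 0.0
```

Run:
```python
from h import *
s=env.state(); print(s["eef_pos"],s["tcp_rot"])
c=read_camera("side"); d=read_camera("top")
cv2.imwrite("pics/a5.png",np.hstack([rectify(c,22,592,-15,66,66,3),rectify(d,22,592,-15,66,66,3)])[:,:,::-1])
```

```text
[ 526.74954229 -286.55564982  310.34863444] [ 3.14132773e+00 -4.83356880e-04 -2.46169848e-01]
```

View pics/a5.png

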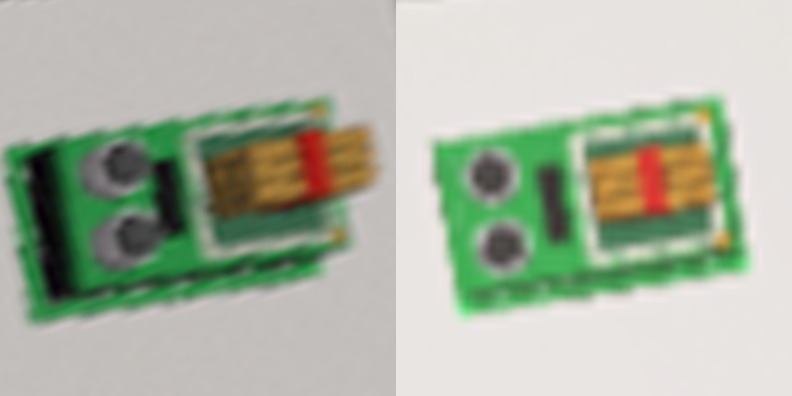

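Run:
```python
from h import *
a=.1605; ax=np.array([np.cos(a),np.sin(a)]); ay=np.array([-np.sin(a),np.cos(a)])
for n,sq in (("top",(595.14,-32.95)),("side",(596.94,-36.67))):
    p=read_camera(n); im=rectify(p,42,592,-15,66,66,4); g=cv2.cvtColor(im,cv2.COLOR_RGB2HSV)
    m=cv2.inRange(g,(0,110,90),(25,255,255)); m=cv2.morphologyEx(cv2.morphologyEx(m,cv2.MORPH_OPEN,np.ones((7,7))),cv2.MORPH_CLOSE,np.ones((9,9)))
    k=max(cv2.findContours(m,0,1)[0],key=cv2.contourArea)
    (u,v),s,an=cv2.minAreaRect(k); b=np.array([658-v/4,51-u/4]); d=b-sq
    r=cv2.inRange(g,(0,150,120),(7,255,255))+cv2.inRange(g,(173,150,120),(180,255,255)); M=cv2.moments(r)
    rc=np.array([658-M["m01"]/M["m00"]/4,51-M["m10"]/M["m00"]/4])-sq
    print(n,b,np.array(s)/4,an,"off",d@ax,d@ay,"red",rc@ax,rc@ay)
```

```text
top [595.63043976 -33.86009979] [23.61059189 39.36518097] 83.48019409179688 off 0.33869169542731115 -0.9767807964142737 red 0.10850846046733499 -0.9381111965555237
side [596.10231781 -31.46946716] [23.16641045 47.80680847] 81.7028579711914 off 0.004190634967697106 5.267564492034733 red 0.10699777269123129 -0.3942803172415628
```

The bundle is within 1 mm of the square's centre. Next I'll fetch the battery.

Emit:
move_arm:
  commands:
    - [[-0.08,-0.35,-0.8],0,1]
    - [[0,0,-0.8],0,1]
    - [[0,0,-0.7],0,1]
    - [[0,0,-0.5],0,1]
    - [[0,0,-0.5],0,1]
    - [[0,0,-0.3],0,1]
    - [[0,0,-0.1],0,1]
    - [[0,0,0],0,1]
    - [[0,0,0],0,1]
    - [[0,0,0],0,-0.5]
    - [[0,0,0],0,-1]
    - [[0,0,0],0,-1]
    - [[0,0,0],0,-1]
    - [[0,0,0],0,-1]
    - [[0,0,0],0,-1]
    - [[0,0,0],0,-1]
    - [[0,0,0],0,-1]

```text
t: 34.4
eef_pos: [524.4, -297.1, 198.7]
tcp_rot: [3.141, -0.0, -0.244]
ft_force: [-1.1, -0.2, 1.3]
opening: 0.609
grip_force: 30.0
```

Emit:
move_arm:
  commands:
    - [[0,0,0.4],0,-1]
    - [[0,0,0.8],0,-1]
    - [[0,0,1],0,-1]
    - [[0,0,1],0,-1]
    - [[0.05,0.4,0.3],0,-1]
    - [[0.1,0.8,0],0.15,-1]
    - [[0.1,0.97,0],0.15,-1]
    - [[0.1,0.97,0],0.15,-1]
    - [[0.1,0.97,0],0.15,-1]
    - [[0.1,0.97,0],0.15,-1]
    - [[0.1,0.97,0],0.15,-1]
    - [[0.1,0.97,0],0.15,-1]
    - [[0.1,0.97,0],0.15,-1]
    - [[0.1,0.97,0],0.15,-1]
    - [[0.1,0.97,0],0.15,-1]
    - [[0.05,0.97,0],0.15,-1]

```text
t: 35.73
eef_pos: [557.0, 31.9, 303.7]
tcp_rot: [3.142, 0.0, -0.111]
ft_force: [0.3, -0.3, -1.0]
opening: 0.609
grip_force: 30.0
```

Emit:
move_arm:
  commands:
    - [[0,0.97,0],0.15,-1]
    - [[0,0.97,0],0.15,-1]
    - [[0,0.97,0],0.15,-1]
    - [[0,0.97,0],0.15,-1]
    - [[0,0.97,0],0,-1]
    - [[0,0.97,0],0,-1]
    - [[0,0.97,0],0,-1]
    - [[0,0.7,0],0,-1]
    - [[0,0.5,0],0,-1]
    - [[0,0,0],0,-1]
    - [[0,0,0],0,-1]
    - [[0,0,0],0,-1]

```text
t: 36.73
eef_pos: [557.3, 268.9, 303.5]
tcp_rot: [3.141, 0.001, -0.064]
ft_force: [-0.4, -0.3, -1.0]
opening: 0.606
grip_force: 30.0
```

Emit:
move_arm:
  commands:
    - [[-0.04,0.68,0],0,-1]
    - [[0,0,-0.7],0,-1]
    - [[0,0,-0.7],0,-1]
    - [[0,0,-0.7],0,-1]
    - [[0,0,-0.5],0,-1]
    - [[0,0,-0.4],0,-1]
    - [[0,0,-0.2],0,-1]
    - [[0,0,0],0,-1]
    - [[0,0,0],0,-1]
    - [[0,0,0],0,-1]

```text
t: 37.57
eef_pos: [556.5, 289.9, 208.6]
tcp_rot: [-3.141, -0.001, -0.064]
ft_force: [-0.5, -0.3, -0.8]
opening: 0.607
grip_force: 30.0
```

Now at the pad, about 6 mm up. I'll lower the rest of the way, release and lift.

Emit:
move_arm:
  commands:
    - [[-0.02,-0.02,-0.1],0,-1]
    - [[0,0,-0.1],0,-1]
    - [[0,0,-0.02],0,-1]
    - [[0,0,0],0,-1]
    - [[0,0,0],0,-1]
    - [[0,0,0],0,0.5]
    - [[0,0,0],0,0.9]
    - [[0,0,0],0,0.9]
    - [[0,0,0],0,0.9]
    - [[0,0,0],0,0.9]
    - [[0,0,0.4],0,1]
    - [[0,0,0.8],0,1]
    - [[0,0,1],0,1]
    - [[0,0,1],0,1]
    - [[0,-0.4,0.3],0,1]
    - [[-0.1,-0.8,0],-0.15,1]
    - [[-0.1,-0.97,0],-0.15,1]
    - [[-0.1,-0.97,0],-0.15,1]
    - [[-0.1,-0.97,0],-0.15,1]
    - [[-0.1,-0.97,0],-0.15,1]

```text
t: 39.23
eef_pos: [540.0, 135.5, 306.5]
tcp_rot: [3.142, -0.0, -0.124]
ft_force: [0.2, -0.5, -0.4]
opening: 0.999
grip_force: 0.0
```

Emit:
move_arm:
  commands:
    - [[-0.3,-0.9,0],-0.15,1]
    - [[-0.3,-0.9,0],-0.15,1]
    - [[-0.3,-0.9,0],-0.15,1]
    - [[-0.3,-0.9,0],-0.15,1]
    - [[-0.3,-0.9,0],-0.15,1]
    - [[-0.3,-0.9,0],-0.15,1]
    - [[-0.3,-0.9,0],-0.15,1]
    - [[-0.3,-0.9,0],-0.15,1]
    - [[-0.3,-0.9,0],-0.15,1]
    - [[-0.2,-0.9,0],-0.15,1]
    - [[0,-0.9,0],0,1]
    - [[0,-0.9,0],0,1]
    - [[0,-0.9,0],0,1]
    - [[0,-0.9,0],0,1]
    - [[0,-0.5,0],0,1]
    - [[0,0,0],0,1]
    - [[0,0,0],0,1]

```text
t: 40.65
eef_pos: [453.2, -256.0, 306.0]
tcp_rot: [-3.141, 0.001, -0.245]
ft_force: [0.6, 0.4, -0.3]
opening: 0.997
grip_force: 0.0
```

```bash
cat > chk.py <<'E'
from h import *
import sys
a=-.0645; ax=np.array([np.cos(a),np.sin(a)]); ay=np.array([-np.sin(a),np.cos(a)])
s=env.state(); print(s["t"],s["eef_pos"],s["tcp_rot"])
c=read_camera("side"); d=read_camera("top")
cv2.imwrite(f"pics/{sys.argv[1]}.png",np.hstack([rectify(c,6,505,288,80,66,3),rectify(d,6,505,288,80,66,3)])[:,:,::-1])
for n,p in (("side",c),("top",d)):
    for th,z in (("battery_c",38),("bumper_c",42)):
        for q in cut_out(th,p)[:1]: print(n,th,rect(p,q["region"],z))
E
python3 chk.py b1
```

```text
40.65 [ 453.21403841 -255.98341915  306.01077948] [-3.14134305e+00  5.04380165e-04 -2.45029159e-01]
side battery_c [553.  294.2  36.9  70.7  -3.4]
side bumper_c [ 448.  -270.4   35.5   80.1  -14.5]
top battery_c [555.8 285.3  28.4  62.   -1.7]
```

View pics/b1.png

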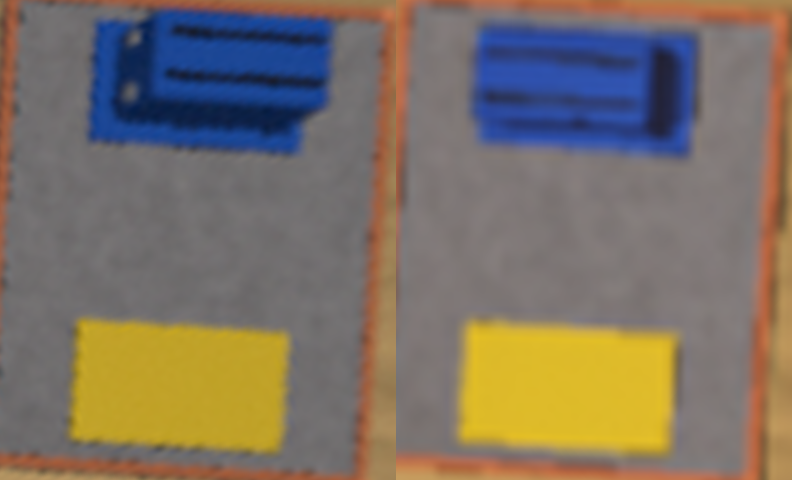

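Run:
```python
from h import *
a=-.0645; ax=np.array([np.cos(a),np.sin(a)]); ay=np.array([-np.sin(a),np.cos(a)])
for n,pc in (("side",(556.7,288.2)),("top",(555.4,290.2))):
    p=read_camera(n)
    # axis-aligned sample of the top face in the pad frame
    im=rectify(p,38,pc[0],pc[1],45,55,4); h,w=im.shape[:2]
    # rotate so that pad x is up: pad x axis tilts to the right by 3.7 deg
    M=cv2.getRotationMatrix2D((w/2,h/2),np.degrees(-a),1); g=cv2.warpAffine(im,M,(w,h)).astype(int)
    v=g[:,w//2-70:w//2+50].sum(2).mean(1); print(n,"x +24..-24:",[int(v[int(h/2-x*4)]) for x in range(24,-25,-1)])
    b=g[h//2-12:h//2+12,:,2].mean(0); print("  y +40..-40:",[int(b[int(w/2-y*4)]) for y in range(40,-41,-1)])
```

```text
side x +24..-24: [379, 381, 379, 372, 360, 341, 322, 308, 295, 274, 252, 244, 244, 240, 217, 172, 131, 134, 177, 224, 247, 249, 246, 247, 247, 247, 246, 240, 217, 170, 129, 129, 173, 221, 246, 247, 236, 217, 187, 149, 120, 110, 111, 112, 112, 117, 136, 173, 213]
  y +40..-40: [93, 81, 81, 84, 86, 85, 84, 82, 82, 88, 101, 118, 135, 145, 148, 149, 149, 149, 149, 149, 150, 149, 149, 149, 149, 149, 148, 148, 149, 148, 148, 148, 149, 149, 149, 149, 149, 149, 149, 149, 148, 148, 148, 148, 148, 148, 148, 148, 148, 148, 148, 149, 149, 149, 148, 148, 149, 150, 149, 149, 148, 149, 149, 149, 148, 145, 140, 131, 119, 111, 108, 109, 108, 108, 108, 109, 110, 110, 111, 112, 113]
top x +24..-24: [343, 349, 354, 360, 358, 345, 326, 302, 282, 271, 271, 282, 282, 264, 239, 222, 219, 229, 249, 273, 292, 299, 300, 302, 302, 299, 294, 283, 260, 235, 220, 226, 245, 264, 277, 275, 253, 223, 208, 216, 238, 262, 281, 303, 322, 336, 351, 359, 366]
  y +40..-40: [118, 118, 118, 119, 118, 117, 116, 115, 113, 116, 120, 128, 141, 155, 167, 172, 169, 168, 168, 169, 169, 169, 169, 169, 169, 169, 169, 169, 170, 170, 171, 170, 170, 170, 170, 170, 169, 169, 169, 169, 169, 169, 169, 169, 170, 171, 172, 172, 173, 173, 174, 174, 174, 173, 174, 174, 174, 173, 174, 174, 174, 175, 176, 175, 175, 172, 159, 144, 122, 96, 76, 60, 55, 59, 63, 67, 78, 94, 110, 130, 147]
```

The battery is within about 1 mm of its pad's centre. Now the switch.

Emit:
move_arm:
  commands:
    - [[-0.03,-0.6,0],0,1]
    - [[0,-0.52,-0.6],0,1]
    - [[0,0,-0.8],0,1]
    - [[0,0,-0.7],0,1]
    - [[0,0,-0.5],0,1]
    - [[0,0,-0.5],0,1]
    - [[0,0,-0.3],0,1]
    - [[0,0,-0.15],0,1]
    - [[0,0,0],0,1]
    - [[0,0,0],0,1]
    - [[0,0,0],0,-0.5]
    - [[0,0,0],0,-1]
    - [[0,0,0],0,-1]
    - [[0,0,0],0,-1]
    - [[0,0,0],0,-1]
    - [[0,0,0],0,-1]
    - [[0,0,0],0,-1]
    - [[0,0,0],0,-1]

```text
t: 42.55
eef_pos: [452.7, -289.6, 199.6]
tcp_rot: [3.141, -0.0, -0.244]
ft_force: [0.0, 0.3, 1.0]
opening: 0.528
grip_force: 30.0
```

Emit:
move_arm:
  commands:
    - [[0,0,0.4],0,-1]
    - [[0,0,0.8],0,-1]
    - [[0,0,1],0,-1]
    - [[0,0,1],0,-1]
    - [[0.3,0.4,0.3],0,-1]
    - [[0.4,0.8,0],0.15,-1]
    - [[0.4,0.9,0],0.15,-1]
    - [[0.1,0.97,0],0.15,-1]
    - [[0,0.97,0],0.15,-1]
    - [[0,0.97,0],0.15,-1]
    - [[0,0.97,0],0.15,-1]
    - [[0,0.97,0],0.15,-1]
    - [[0,0.97,0],0.15,-1]
    - [[0,0.97,0],0.15,-1]
    - [[0,0.97,0],0.15,-1]
    - [[0,0.97,0],0.15,-1]

```text
t: 43.88
eef_pos: [488.4, 36.7, 304.5]
tcp_rot: [3.142, 0.0, -0.111]
ft_force: [0.7, -0.2, -1.5]
opening: 0.524
grip_force: 30.0
```

Emit:
move_arm:
  commands:
    - [[0,0.97,0],0.15,-1]
    - [[0,0.97,0],0.15,-1]
    - [[-0.2,0.95,0],0.15,-1]
    - [[-0.4,0.9,0],0.15,-1]
    - [[-0.4,0.9,0],0,-1]
    - [[-0.1,0.9,0],0,-1]
    - [[0,0.9,0],0,-1]
    - [[0,0.6,0],0,-1]
    - [[0,0.5,0],0,-1]
    - [[0,0,0],0,-1]
    - [[0,0,0],0,-1]
    - [[0,0,0],0,-1]

```text
t: 44.88
eef_pos: [455.6, 262.5, 304.4]
tcp_rot: [3.141, 0.001, -0.064]
ft_force: [-0.6, -0.4, -1.3]
opening: 0.523
grip_force: 30.0
```

Emit:
move_arm:
  commands:
    - [[0.01,0.6,0],0,-1]
    - [[0,0.5,0],0,-1]
    - [[0,0,-0.7],0,-1]
    - [[0,0,-0.7],0,-1]
    - [[0,0,-0.7],0,-1]
    - [[0,0,-0.5],0,-1]
    - [[0,0,-0.4],0,-1]
    - [[0,0,-0.2],0,-1]
    - [[0,0,0],0,-1]
    - [[0,0,0],0,-1]
    - [[0,0,0],0,-1]

```text
t: 45.8
eef_pos: [456.3, 295.8, 209.3]
tcp_rot: [-3.141, -0.001, -0.064]
ft_force: [-0.6, 0.4, -1.0]
opening: 0.528
grip_force: 30.0
```

Emit:
move_arm:
  commands:
    - [[-0.01,0,-0.1],0,-1]
    - [[0,0,-0.1],0,-1]
    - [[0,0,-0.02],0,-1]
    - [[0,0,0],0,-1]
    - [[0,0,0],0,-1]
    - [[0,0,0],0,0.5]
    - [[0,0,0],0,0.9]
    - [[0,0,0],0,0.9]
    - [[0,0,0],0,0.9]
    - [[0,0,0],0,0.9]
    - [[0,0,0.4],0,1]
    - [[0,0,0.8],0,1]
    - [[0,0,1],0,1]
    - [[0,0,1],0,1]
    - [[0.1,-0.4,0.3],0,1]
    - [[0.1,-0.8,0],0,1]
    - [[0.1,-0.97,0],0,1]
    - [[0.1,-0.97,0],0,1]
    - [[0.1,-0.97,0],0,1]
    - [[0.1,-0.97,0],0,1]

```text
t: 47.47
eef_pos: [473.5, 142.1, 306.7]
tcp_rot: [3.141, 0.0, -0.063]
ft_force: [0.3, 0.3, 1.1]
opening: 1.001
grip_force: 0.0
```

Emit:
move_arm:
  commands:
    - [[0,-0.97,0],0,1]
    - [[0,-0.97,0],0,1]
    - [[0,-0.97,0],0,1]
    - [[0,-0.97,0],0,1]
    - [[0,-0.97,0],0,1]
    - [[0,-0.97,0],0,1]
    - [[0,-0.97,0],0,1]
    - [[0,-0.97,0],0,1]
    - [[0,-0.97,0],0,1]
    - [[0,-0.97,0],0,1]
    - [[0,-0.97,0],0,1]
    - [[0,-0.97,0],0,1]
    - [[0,-0.5,0],0,1]
    - [[0,0,0],0,1]
    - [[0,0,0],0,1]

```text
t: 48.72
eef_pos: [473.3, -220.7, 306.5]
tcp_rot: [-3.141, 0.001, -0.065]
ft_force: [-0.1, 0.4, -0.3]
opening: 1.003
grip_force: 0.0
```

```bash
python3 chk.py b2
python3 - <<'E'
from h import *
a=-.0645
for n,pc in (("side",(456.3,294.7)),("top",(455.6,296.7))):
    p=read_camera(n)
    for z in (6,42):
        im=rectify(p,z,pc[0],pc[1],45,55,4); h,w=im.shape[:2]
        M=cv2.getRotationMatrix2D((w/2,h/2),np.degrees(-a),1); g=cv2.warpAffine(im,M,(w,h)).astype(int)
        v=g[:,w//2-50:w//2+50].sum(2).mean(1); print(n,z,"x +24..-24:",[int(v[int(h/2-x*4)]) for x in range(24,-25,-1)])
        b=g[h//2-8:h//2+8].sum(2).mean(0); print("  y +40..-40:",[int(b[int(w/2-y*4)]) for y in range(40,-41,-1)])
E
```

```text
48.7167 [ 473.34634133 -220.69290575  306.52280899] [-3.14108326e+00  8.34390761e-04 -6.51583345e-02]
side battery_c [552.6 294.3  37.7  67.9  -3.4]
side bumper_c [452.3 302.   33.5  64.8  -3.3]
top battery_c [557.1 285.2  31.   62.3  -1.7]
top bumper_c [457.3 292.6  25.4  51.3  -1.7]
side 6 x +24..-24: [336, 338, 337, 325, 280, 196, 108, 63, 59, 63, 67, 71, 73, 73, 73, 74, 76, 76, 77, 76, 74, 72, 70, 69, 66, 62, 58, 56, 55, 57, 64, 68, 61, 43, 31, 57, 129, 225, 317, 381, 402, 395, 384, 362, 327, 307, 314, 324, 324]
  y +40..-40: [328, 329, 327, 320, 317, 323, 343, 374, 394, 397, 394, 395, 399, 396, 373, 325, 228, 117, 45, 30, 41, 46, 44, 42, 39, 36, 35, 38, 43, 47, 55, 67, 73, 74, 71, 65, 60, 60, 66, 69, 69, 68, 69, 71, 71, 69, 68, 68, 67, 67, 69, 70, 68, 66, 65, 66, 66, 65, 63, 65, 66, 66, 66, 67, 69, 68, 68, 70, 71, 72, 72, 71, 69, 69, 69, 66, 63, 69, 87, 128, 189]
side 42 x +24..-24: [331, 329, 327, 326, 327, 329, 331, 331, 332, 334, 334, 317, 259, 165, 88, 59, 59, 64, 67, 71, 75, 76, 76, 77, 78, 79, 78, 77, 76, 74, 72, 68, 63, 58, 54, 51, 55, 63, 66, 59, 46, 54, 107, 195, 290, 3
[... 1009 characters left out ...]
424, 383, 343, 326, 340, 359, 366]
top 42 x +24..-24: [368, 374, 391, 417, 439, 448, 442, 406, 356, 295, 215, 156, 110, 88, 90, 90, 93, 98, 101, 102, 104, 104, 105, 106, 106, 106, 105, 104, 103, 101, 97, 89, 89, 96, 108, 164, 249, 337, 410, 441, 454, 454, 434, 408, 382, 357, 344, 343, 344]
  y +40..-40: [358, 359, 362, 365, 367, 367, 367, 366, 365, 365, 367, 360, 354, 338, 283, 221, 155, 118, 107, 97, 98, 104, 105, 106, 107, 107, 105, 105, 105, 106, 107, 107, 107, 106, 106, 106, 106, 106, 105, 105, 105, 105, 105, 105, 105, 105, 105, 105, 105, 106, 106, 106, 105, 105, 105, 105, 103, 103, 104, 104, 104, 104, 102, 97, 93, 87, 83, 81, 78, 78, 94, 114, 145, 181, 210, 253, 282, 317, 376, 424, 459]
```

View pics/b2.png

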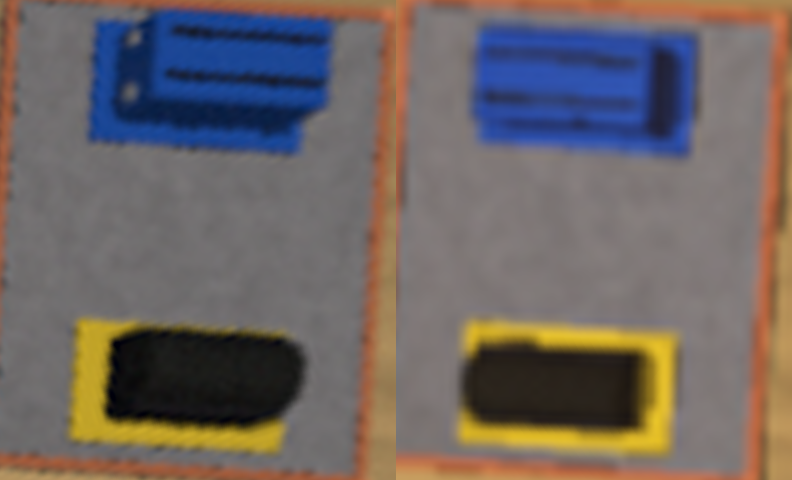

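The switch and battery both stand upright and centred on their pads. The arm is clear, so I'll hand the job in.

```bash
python3 -c "
from cell import env
print(env.job_done())"
```

```text
the job is handed in; nothing more can be done
None
```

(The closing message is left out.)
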